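# Demagnetise a screwdriver and lay it on its rest

## Robot

A 6-joint arm with a two-finger parallel gripper is mounted at the origin on a cart in front of the work surface, level with it; the furniture and walls round the work are solid. World frame = base frame: x ahead of the robot, y to its left, z up, the work surface at z = 0. Lengths are in m, angles in degrees, forces in N, time in s.
With the tool pointing down it reaches from about 0.4 to 0.825 m from the base axis. Payload 7 kg.
Tool frame: the origin (TCP) lies midway between the tips of the shut fingers; the grasp point (between the pads) lies ctrl.grasp_offset behind it (ctrl.grasp_offset is the distance from the TCP to the grasp point, in m); z points along the fingers, y is the line along which they close (so a half turn about z gives the same grasp; the last joint's range is limited). The gripper opens to 88 mm and grips with 3 to 60 N. Pads are 19 mm wide; open, the fingers measure 130 mm over their backs; the gripper's body (78 mm by 193 mm) begins 47 mm behind the grasp point.
Start: joints at [79.991, 20.546, 0.682, 0, -70.136, -16.507], TCP at [0.301, 0.604, 0.227] pointing down, gripper open.
Joint ranges: [-176.03, 176.03], [-82.01, 121.73], [-58.28, 71.71], [-173.87, 95.51], [-174.79, -0.11], [-173.66, 173.66]. Speed limits (degrees/s): [136.94, 136.94, 172.46, 180, 180, 180].

## Interface

Orientations are given as [roll, pitch, yaw] about the fixed x, y, z axes, in that order (R = Rz(yaw) Ry(pitch) Rx(roll)).
In Python, from plant import ctrl gives the robot as it stands. The module is installed in compiled form; this text tells all that it offers.
- The arm moves only by the tool send_rows, never from a script. Its argument "increments" is a list that holds one entry, the list of rows, each a list of 4 numbers: the shift along the world's x, y, z normalised to -1 to 1, where 1 is 0.2 m, then the turn about the world's z normalised to -1 to 1, where 1 is 1.5 rad. In form: [[[x, y, z, roll], ...]]. A call has 1 to 12 rows; each row is the pose to reach, as a shift and turn from the pose commanded when the call began; what a row does not reach only later rows make up. A row lasts 1/8 s, in which the tool goes at most 62.5 mm and 10.7 degrees, less where a joint would pass 70% of its speed; a pose out of reach is approached as far as the arm can. A call with a number of a shift or a turn outside -1 to 1 is refused whole. A call with a gripper value outside its range is refused whole. "jaw" is the opening, from 0 (shut) to 1 (fully open), set as the call begins (left out, the last holds). The fingers move at their own pace and stop on an object; the grip force is fixed at half the most. Time passes only in rows, so rows that repeat a pose let the fingers close. It gives the time, the measured TCP pose, the force, the opening and the grip force at its end, in the units of the state.
- ctrl.get_obs(): the state, without advancing time (a new reading comes with each control period).
- ctrl.snapshot(name): name is "side" or "top" or "wrist"; returns the picture (480x640x3 uint8, red, green, blue); there is no depth.
- ctrl.calibration(name): a dict with "mtx" (3x3 intrinsics, pixels), "k1" (the pictures are not rectified: a ray, as slopes to the right and down, at radius r is drawn at 1 + k1 r^2 times it, then the intrinsics apply), "eye" and "attitude" of the camera in the world. Camera axes: x right, y up, looking along -z (the intrinsics and any distortion apply to the point x, -y, -z); pixel columns grow to the right and rows downward; lengths in m; the calibration is good to about 2 mm. A picture is of the moment at which its call begins: read the wrist's pose just before it. calibration takes no time and is no camera call; for the wrist camera it gives the pose at the moment of the call.
- ctrl.close_job(): hands the job in; it is judged then, once.
Trained networks look in the newest picture that a camera, given by its name, has taken for a name from the list of things; names that differ only in an ending like _2 or _b are one class to them, and where a whole thing is asked for, a point or a joint stands for the part that bears it (a point fixed in the world has none). Each returns a list of dicts, best first, with "conf" (0 to 1); they miss things now and then, are a little off and sometimes report something else, mostly with a low value. They report only what shows in the picture. A call takes as long as a camera call. They do not tell look-alikes from the thing itself.
- ctrl.trace(thing, camera): "mask" (480x640 bool, what is visible of it) and "bbox" ([left, top, right, bottom] in pixels, round what is visible of it).
- ctrl.spot_point(thing, camera): "pixel" ([row, column] in pixels: a listed point, or the origin of a listed thing).
The state is a dict: "clock": time; "joint_pos": joint angles; "qvel": joint speeds; "tau": joint torques, N m; "tool_pos": TCP position; "orientation": TCP orientation; "force": force on the tool from outside, world axes, zero at the start; "moment": the same for the moment, N m; "opening": finger opening in m; "gripper_force": force on a finger pad.
Only numpy, scipy, OpenCV 4.12 (cv2) and the standard library are available. Lean on these libraries where they do the work, as an engineer would, in place of code of your own. Each camera call takes 0.05 s, during which the arm holds its last target. There are 200 camera calls.

## Task

The screwdriver has become magnetic: switch on the bench demagnetiser with its red toggle, dip the screwdriver's blade well down into the open coil well (past half its depth) for about a second, and draw it slowly out again while the coil is still on. Then lay the screwdriver across both forks of the wire tool rest, handle in the high fork and blade in the low one, and switch the demagnetiser fully off. Do not ram the tool against the well, and leave the two small bottles, the beaker and the wash bottle standing where they are.

Things in the scene. Friction and masses are not known exactly. Their poses are not given: they have to be found in the camera images.
- screwdriver: small screwdriver with an orange-red handle, lying on the desk, 146 mm long, 35 g. Origin below the middle of its length; its long axis runs along its own y, 8 mm above the origin. Handle: round, 17 mm thick, from y = -1 to +73 mm (grip it at about y = +28). Blade: round steel shaft, 3.6 mm thick, from y = -1 to -73 mm (the tip).
- blade_tip (a point): the tip of the screwdriver's blade
- handle_end (a point): middle of the butt end of the screwdriver's handle
- demagnetiser: bench demagnetiser, fixed: a low grey console (88 mm along its x, y = -80 to +54 mm, 26 mm high) carrying a tilted, blue, ribbed, cup-shaped coil well with a white lip, 52 mm outside diameter, top edge 92 mm above the desk. Origin on the desk. The well opens toward its +y and upward, 40 degrees above level: out of the well is (0, 0.766, 0.643) in its frame
- well_mouth (a point): centre of the well's open mouth (0, 34, 72 mm in the demagnetiser's frame); the well is 34 mm in inside diameter, 50 mm deep
- well_floor (a point): centre of the well's flat floor, 50 mm straight in from the mouth
- toggle (a joint): the demagnetiser's red-capped toggle, a rod 40 mm long, 13 mm thick at its cap, at the end of the console away from the well's mouth. 0 rad = off, leaning 0.4 rad toward the console's -x; 0.8 rad = on, leaning 0.4 rad toward its +x. It stays where it is left; pushing the cap sideways takes 1 to 2 N
- toggle_pivot (a point): the toggle's pivot, 32 mm above the desk, on its hinge axis (which runs along the demagnetiser's y); fixed to the console
- toggle_tip (a point): the end of the toggle's red cap, 40 mm from its pivot; moves with it
- tool_rest: wire tool rest, fixed: black base plate 56 x 122 x 6 mm (x, y, z) with two upright steel wire forks, each a 90 degree V open upward, 36 mm wide at the top: high fork at y = +47 mm (wire tips 67 mm high), low fork at y = -47 mm (tips 57 mm high). Origin on the desk under the plate's middle. A screwdriver lying in both slopes down 12 degrees toward -y
- fork_high (a point): where the axis of a screwdriver handle lies when it rests in the high fork (0, 47, 65 mm in the rest's frame); let the handle end stand about 13 mm past it (3 to 47 mm will do)
- fork_low (a point): where the axis of a screwdriver blade lies when it rests in the low fork (0, -47, 45 mm in the rest's frame)
- amber_bottle: brown glass bottle with a black cap, loose, 34 mm in diameter, 83 mm high, standing near the screwdriver's blade; origin under its middle
- clear_vial: clear vial with a black cap, loose, 28 mm in diameter, 71 mm high, standing near the screwdriver's blade; origin under its middle
- beaker: empty glass beaker, loose, 53 mm in diameter, 70 mm high, standing near the tool rest; origin under its middle
- wash_bottle: white wash bottle with a red cap and a bent spout along its y, loose, body 66 mm in diameter, 196 mm high, spout 106 mm in all along y, standing near the demagnetiser; origin under its middle
Not all that is in view belongs to the job. There is more than one size of the screwdriver; the one meant has the size given above.

How it is judged (in metres and radians):
On the way, in this order (a step that is already met when the one before it is completed fails the run):
1. the demagnetiser is switched on (value of joint toggle above 0.65 rad), for 0.2 s.
2. the blade's tip is dipped past half the well's depth, the coil on, and held there (distance between blade_tip and well_floor below 0.028 m and distance between blade_tip and well_mouth below 0.053 m and value of joint toggle above 0.65 rad), for 0.7 s.
3. the blade is drawn out and well away from the well, the coil still on (distance between blade_tip and well_floor above 0.11 m and value of joint toggle above 0.65 rad), for 0.1 s.
At the end, for the whole second after the job is handed in: The toggle is off (below 0.15 rad) and the screwdriver lies still in both forks of the tool rest: handle in the high fork with its end 3 to 47 mm past it, blade in the low fork, both ends within 12 mm of the rest's middle plane, sloping 8 to 16 degrees down toward the blade (value of joint toggle below 0.15 rad and angle between screwdriver's own y axis and vertical between 1.29 and 1.43 rad and x of handle_end in the frame of tool_rest between -0.012 and 0.012 m and x of blade_tip in the frame of tool_rest between -0.012 and 0.012 m and y of handle_end in the frame of tool_rest between 0.05 and 0.094 m and height (world z) of handle_end between 0.06 and 0.082 m and contact force between screwdriver and tool_rest above 0.05 N and linear speed of screwdriver below 0.02 m/s); the robot touches nothing.
It fails at once if the screwdriver is rammed against the demagnetiser (over 15 N) (contact force between screwdriver and demagnetiser above 15 N).
It fails at once if the blade is jerked (over 0.3 m/s) inside the live well ((distance between blade_tip and well_floor below 0.028 m and distance between blade_tip and well_mouth below 0.053 m) and value of joint toggle above 0.4 rad and linear speed of screwdriver above 0.3 m/s).
It fails at once if the demagnetiser is switched off while the blade is in the well ((distance between blade_tip and well_floor below 0.028 m and distance between blade_tip and well_mouth below 0.053 m) and value of joint toggle below 0.4 rad).
It fails at once if a bottle, the vial, the beaker or the wash bottle is shifted by more than 20 mm or tipped (distance of any of amber_bottle, clear_vial, beaker, wash_bottle from where it was at the start of the episode above 0.02 m or angle between any of amber_bottle, clear_vial, beaker, wash_bottle's own z axis and vertical above 0.3 rad).
It also fails if it takes over 64 s, if anything falls off the work surface, if the arm or the gripper's body presses on something with over 40 N, if the wrist force passes 120 N, or if a joint passes its speed limit or range.

## Working session

There is one attempt and no reset: what is moved stays moved. The work goes in short steps, Python scripts to look and compute and a tool call to move; the robot and the scene stay as the last step left them, time stands still between calls to the robot, and variables do not carry over. Pictures are saved under pics/ and viewed, at most 10 in all, crops included, and the job is handed in when it is done.

Besides the shell and the picture viewer there is one more tool, called after "Call:" in YAML: its name, and indented under it one key for each argument. send_rows: Moves the arm, as the interface text tells. Its arguments: {"type":"object","properties":{"increments":{"type":"array"},"jaw":{"type":"number"}},"required":["increments"]}

```bash
mkdir -p pics
cat > h.py <<'E'
import numpy as np, cv2
from plant import ctrl
from scipy.spatial.transform import Rotation as Ro
def cal(n):
    c=ctrl.calibration(n); a=np.array(c["attitude"],float)
    return c,a
def Rm(a):
    return a if a.shape==(3,3) else Ro.from_euler('xyz',a,degrees=True).as_matrix()
def ray(n,row,col,c=None):
    c=c or ctrl.calibration(n); K=np.array(c["mtx"]);R=Rm(np.array(c["attitude"],float))
    d=np.array([(col-K[0,2])/K[0,0],(row-K[1,2])/K[1,1]]);u=d.copy()
    for _ in range(20): u=d/(1+c["k1"]*(u@u))
    v=R@np.array([u[0],-u[1],-1]); return np.array(c["eye"]),v/np.linalg.norm(v)
def atz(n,row,col,z,c=None):
    e,v=ray(n,row,col,c); return e+v*(z-e[2])/v[2]
def proj(n,p,c=None):
    c=c or ctrl.calibration(n); K=np.array(c["mtx"]);R=Rm(np.array(c["attitude"],float))
    q=R.T@(np.array(p)-np.array(c["eye"])); u=np.array([q[0],-q[1]])/-q[2]
    u=u*(1+c["k1"]*(u@u)); return K[1,1]*u[1]+K[1,2],K[0,0]*u[0]+K[0,2]
def tri(rs):
    A=0;b=0
    for e,v in rs:
        P=np.eye(3)-np.outer(v,v);A=A+P;b=b+P@e
    return np.linalg.solve(A,b)
E
python3 - <<'E'
from h import *
np.set_printoptions(precision=3,suppress=True)
for n in ["side","top","wrist"]:
    im=ctrl.snapshot(n); cv2.imwrite(f"pics/{n}0.png",im[...,::-1]); c=ctrl.calibration(n)
    print(n,c["eye"],c["attitude"],c["k1"],np.array(c["mtx"]).tolist())
P=["blade_tip","handle_end","screwdriver","demagnetiser","well_mouth","toggle_pivot","toggle_tip","tool_rest","fork_high","fork_low","amber_bottle","clear_vial","beaker","wash_bottle"]
for p in P:
    for n in ["side","top"]:
        print(p,n,[(np.round(d["pixel"]).tolist(),round(d["conf"],2)) for d in ctrl.spot_point(p,n)][:4])
print(ctrl.get_obs(),ctrl.grasp_offset)
E
```

```text
side [ 0.269 -0.567  0.646] [ 47.964  -0.161 -27.292] 0.04266950417462442 [[506.4534087734249, 0.0, 317.4291824944417], [0.0, 506.4534087734249, 237.69011370381006], [0.0, 0.0, 1.0]]
top [ 0.371 -0.002  1.133] [  9.705   0.335 -91.018] -0.06843652398614854 [[565.6000119421757, 0.0, 320.54138925678825], [0.0, 565.6000119421757, 244.54878224588575], [0.0, 0.0, 1.0]]
wrist [0.361 0.573 0.385] [ -14.614   -0.078 -116.528] -0.016737062265249042 [[347.37709541797983, 0.0, 318.826449664257], [0.0, 347.37709541797983, 239.65448006024593], [0.0, 0.0, 1.0]]
blade_tip side [([272.0, 243.0], 0.85), ([244.0, 195.0], 0.57)]
blade_tip top [([306.0, 300.0], 0.62), ([298.0, 225.0], 0.43)]
handle_end side [([219.0, 222.0], 0.64), ([268.0, 136.0], 0.53), ([325.0, 388.0], 0.22)]
handle_end top [([299.0, 224.0], 0.84), ([389.0, 251.0], 0.65)]
screwdriver side [([251.0, 166.0], 0.55), ([245.0, 232.0], 0.51)]
screwdriver top [([305.0, 262.0], 0.66)]
demagnetiser side [([213.0, 303.0], 0.92), ([327.0, 388.0], 0.73)]
demagnetiser top [([226.0, 248.0], 0.94), ([168.0, 226.0], 0.49)]
well_mouth side [([175.0, 
[... 758 characters left out ...]
 top [([326.0, 289.0], 0.53)]
beaker side [([297.0, 438.0], 0.7), ([219.0, 223.0], 0.2)]
beaker top [([181.0, 402.0], 0.78), ([218.0, 280.0], 0.43)]
wash_bottle side [([188.0, 349.0], 0.98)]
wash_bottle top [([166.0, 230.0], 0.55)]
{'clock': 1.55, 'joint_pos': array([ 79.99 ,  20.546,   0.682,   0.002, -70.134, -16.509]), 'qvel': array([-0.117,  0.046,  0.027, -0.021, -0.017,  0.016]), 'tau': array([  0.   , -58.238,  29.331,   7.003,   0.013,  -0.   ]), 'tool_pos': array([0.301, 0.604, 0.227]), 'orientation': array([-179.998,   -0.001,  -26.518]), 'force': array([-0.003, -0.039,  0.514]), 'moment': array([ 0.009, -0.046, -0.005]), 'gripper_force': 0.0, 'opening': 0.08773992344489173} 0.0188
```

View pics/side0.png

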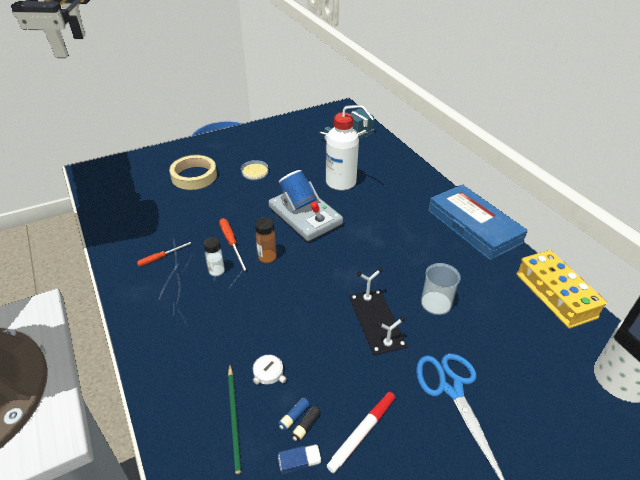

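View pics/top0.png

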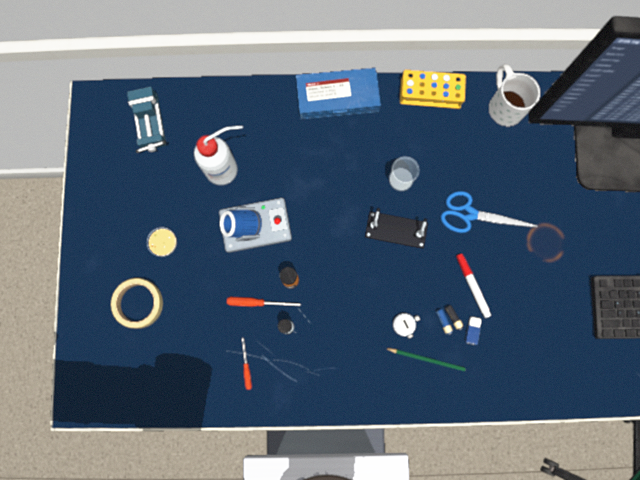

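Run:
```python
from h import *
np.set_printoptions(precision=4,suppress=True)
Z=dict(blade=.008)
A=lambda p,n,r,c,z: print(p,n,atz(n,r,c,z))
T=lambda p,s,t: print(p,tri([ray("side",*s),ray("top",*t)]))
A("tip","side",272,243,.008);A("tip","top",306,300,.008)
A("hend","side",219,222,.008);A("hend","top",299,224,.008)
A("2h","side",268,136,.008);A("2h","top",389,251,.008);A("2tip","side",244,195,.008)
A("demag","side",213,303,0);A("demag","top",226,248,0)
T("mouth",(175,294),(224,230));T("pivot",(217,319),(215,278));T("ttip",(201,315),(216,280))
T("fh",(273,370),(219,378));T("fl",(325,391),(229,422))
A("rest","side",322,375,0);A("rest","top",231,396,0)
for p,s,t in [("amber",(256,265),(283,288)),("vial",(274,218),(326,289)),("beaker",(297,438),(181,402)),("wash",(188,349),(166,230))]:
    A(p,"side",*s,0);A(p,"top",*t,0)
```

```text
tip side [0.4385 0.0404 0.008 ]
tip top [0.4407 0.0444 0.008 ]
hend side [0.4541 0.1943 0.008 ]
hend top [0.4571 0.1956 0.008 ]
2h side [0.2759 0.1351 0.008 ]
2h top [0.2811 0.1417 0.008 ]
2tip side [0.3858 0.1484 0.008 ]
demag side [0.6075 0.1478 0.    ]
demag top [0.6062 0.1492 0.    ]
mouth [0.5976 0.172  0.0797]
pivot [0.6164 0.0863 0.0329]
ttip [0.6037 0.0787 0.081 ]
fh [ 0.6008 -0.1101  0.0677]
fl [ 0.5843 -0.1982  0.0459]
rest side [ 0.5889 -0.1532  0.    ]
rest top [ 0.59  -0.153  0.   ]
amber side [0.491  0.0678 0.    ]
amber top [0.4877 0.0683 0.    ]
vial side [0.3998 0.0635 0.    ]
vial top [0.4019 0.067  0.    ]
beaker side [ 0.7116 -0.1563  0.    ]
beaker top [ 0.6954 -0.1699  0.    ]
wash side [0.7321 0.1787 0.    ]
wash top [0.7349 0.1877 0.    ]
```

The side view shows the full-size screwdriver from (row 219, col 222) to (272, 243), between the amber bottle and the vial. The smaller red one at (250, 165) is a decoy of about 107 mm. The demagnetiser is near (210, 303), the rest near (320, 378), and the toggle leans toward the robot (off). I'll move in for wrist views.

Call:
send_rows:
  increments:
    - [[0.5,-1,0.3,-0.3],[0.5,-1,0.3,-0.3],[0.5,-1,0.3,-0.3],[0.5,-1,0.3,-0.3],[0.5,-1,0.3,-0.3]]

```text
clock: 2.17
tool_pos: [0.4027, 0.402, 0.2886]
orientation: [-179.8, 0.1, -52.5]
force: [0.5, 0.7, 0.1]
opening: 0.0878
gripper_force: 0.0
```

Call:
send_rows:
  increments:
    - [[0.5,-1,0.1,-0.3],[0.5,-1,0.1,-0.3],[0.5,-1,0.1,-0.3],[0.5,-1,0.1,-0.3],[0.5,-1,0.1,-0.3],[0.5,-1,0.1,-0.3]]

```text
clock: 2.92
tool_pos: [0.5013, 0.2045, 0.3062]
orientation: [180.0, 0.0, -78.1]
force: [-0.5, 0.5, -1.1]
opening: 0.0874
gripper_force: 0.0
```

```bash
cat > look.py <<'E'
from h import *
import sys
np.set_printoptions(precision=4,suppress=True)
name=sys.argv[1]
im=ctrl.snapshot("wrist"); c=ctrl.calibration("wrist"); cv2.imwrite(f"pics/{name}.png",im[...,::-1])
o=ctrl.get_obs();print(o["clock"],o["tool_pos"],o["orientation"],o["opening"],o["joint_pos"])
for a in sys.argv[2:]:
    p,z=a.split(":")
    for d in ctrl.spot_point(p,"wrist")[:2]:
        print(p,np.round(d["pixel"],1),round(d["conf"],2),atz("wrist",*d["pixel"],float(z),c))
E
python3 look.py w1 blade_tip:.008 handle_end:.008 screwdriver:0 demagnetiser:0 well_mouth:.072 toggle_pivot:.032 toggle_tip:.069 amber_bottle:0 clear_vial:0 wash_bottle:0
```

```text
2.975 [0.5011 0.2048 0.3062] [179.9744  -0.0013 -78.0427] 0.08757900438589444 [ 42.971    5.4269  -8.7329  -0.0125 -75.8628 -31.0107]
blade_tip [188.6 419.4] 0.96 [0.3747 0.1596 0.008 ]
blade_tip [ 80.1 393.3] 0.65 [0.4423 0.0389 0.008 ]
handle_end [191.5 486.9] 0.71 [0.2861 0.1445 0.008 ]
handle_end [197.9 355.8] 0.62 [0.4536 0.1888 0.008 ]
screwdriver [192.2 448.4] 0.78 [0.3327 0.1564 0.    ]
screwdriver [155.  148.3] 0.74 [ 0.7311  0.1909 -0.    ]
demagnetiser [138.6 251.6] 0.59 [0.6019 0.1429 0.    ]
well_mouth [168.5 238.1] 0.95 [0.598  0.1769 0.072 ]
well_mouth [153.6 148.8] 0.26 [0.6973 0.1811 0.072 ]
toggle_pivot [ 85.4 248.2] 0.58 [0.6094 0.0846 0.032 ]
toggle_tip [ 80.3 249. ] 0.72 [0.6014 0.084  0.069 ]
amber_bottle [ 92.9 350.1] 0.71 [0.4902 0.0629 0.    ]
clear_vial [117.8 417.9] 0.78 [0.3989 0.0737 0.    ]
wash_bottle [153.1 152.7] 0.84 [0.7256 0.1873 0.    ]
```

View pics/w1.png

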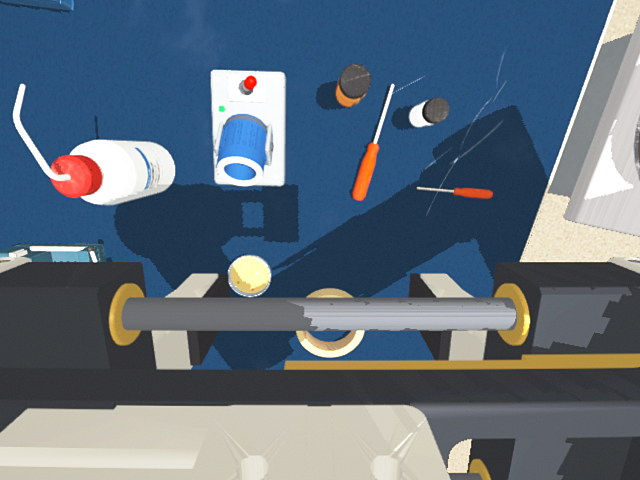

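Wrist view: the console spans cols 211–285, rows 71–186. The toggle cap is at (82, 249), and the screwdriver runs from tip (85, 393) to butt (198, 358) between the amber bottle and the vial. Next I'll refine the headings from pixels.

Run:
```python
from h import *
np.set_printoptions(precision=4,suppress=True)
c=ctrl.calibration("wrist")
im=cv2.imread("pics/w1.png").astype(int); b,g,r=im[...,0],im[...,1],im[...,2]
# console: light grey
m=((abs(r-b)<40)&(r>110)&(abs(r-g)<30)).astype(np.uint8); m[:60]=0;m[195:]=0;m[:,:200]=0;m[:,300:]=0
P=np.array([atz("wrist",y,x,.026,c)[:2] for y,x in np.argwhere(m)],np.float32)
rc=cv2.minAreaRect(P*1000);print("console",rc,cv2.boxPoints(rc))
# screwdriver: orange handle
h=((r>140)&(g<120)&(b<90)); h[:130]=0;h[205:]=0;h[:,:340]=0;h[:,390:]=0
P=np.array([atz("wrist",y,x,.008,c)[:2] for y,x in np.argwhere(h)],np.float32)
print("handle",cv2.minAreaRect(P*1000),cv2.boxPoints(cv2.minAreaRect(P*1000)))
s=((r>120)&(abs(r-b)<50)); s[:80]=0;s[140:]=0;s[:,:376]=0;s[:,398:]=0
P=np.array([atz("wrist",y,x,.008,c)[:2] for y,x in np.argwhere(s)],np.float32)
print("shaft",len(P),cv2.minAreaRect(P*1000),cv2.boxPoints(cv2.minAreaRect(P*1000)),np.argwhere(s)[:2])
# top cam
ct=ctrl.calibration("top"); im=cv2.imread("pics/top0.png").astype(int); b,g,r=im[...,0],im[...,1],im[...,2]
h=((r>140)&(g<120)&(b<90)); h[:290]=0;h[312:]=0;h[:,:220]=0;h[:,270:]=0
P=np.array([atz("top",y,x,.008,ct)[:2] for y,x in np.argwhere(h)],np.float32)
print("handle top",cv2.minAreaRect(P*1000),cv2.boxPoints(cv2.minAreaRect(P*1000)))
m=((abs(r-b)<45)&(r>110)&(abs(r-g)<30)).astype(np.uint8); m[:195]=0;m[255:]=0;m[:,:215]=0;m[:,295:]=0
P=np.array([atz("top",y,x,.026,ct)[:2] for y,x in np.argwhere(m)],np.float32)
rc=cv2.minAreaRect(P*1000);print("console top",rc,cv2.boxPoints(rc))
k=((r<45)&(g<45)&(b<45)); k[:200]=0;k[255:]=0;k[:,:360]=0;k[:,432:]=0
P=np.array([atz("top",y,x,.006,ct)[:2] for y,x in np.argwhere(k)],np.float32)
rc=cv2.minAreaRect(P*1000);print("rest top",rc)
```

```text
console ((602.8677368164062, 133.17788696289062), (89.056640625, 134.9803009033203), 10.109877586364746) [[547.1838 191.8038]
 [570.8778  58.9193]
 [658.5516  74.552 ]
 [634.8577 207.4365]]
handle ((449.8484802246094, 152.2743682861328), (75.03765869140625, 17.112716674804688), 86.11351776123047) [[438.7688 115.4218]
 [455.8421 114.2619]
 [460.9282 189.127 ]
 [443.8548 190.2869]]
shaft 229 ((444.4021911621094, 76.29121398925781), (67.5322494506836, 5.166381359100342), 86.09571075439453) [[439.5258  42.7793]
 [444.6803  42.4276]
 [449.2785 109.8031]
 [444.1241 110.1549]] [[ 84 391]
 [ 84 392]]
handle top ((451.3014831542969, 152.92584228515625), (74.01876831054688, 16.455974578857422), 86.23690032958984) [[440.6623 116.5363]
 [457.0827 115.4562]
 [461.9407 189.3154]
 [445.5202 190.3954]]
console top ((603.265625, 134.44381713867188), (88.50593566894531, 136.9130401611328), 10.045181274414062) [[547.7505 194.1321]
 [571.6315  59.3179]
 [658.7807  74.7555]
 [634.8997 209.5697]]
rest top ((603.4501342773438, -152.3955078125), (115.36062622070312, 38.38571548461914), 80.32198333740234)
```

Call:
send_rows:
  increments:
    - [[0.485,-0.61,-0.5,-0.02],[0.485,-0.61,-0.5,-0.02],[0.485,-0.61,-0.5,-0.02],[0.485,-0.61,-0.5,-0.02],[0.485,-0.61,-0.5,-0.02],[0.485,-0.61,-0.5,-0.02]]
  jaw: 0.5

```text
clock: 4.22
tool_pos: [0.5985, 0.083, 0.2078]
orientation: [-179.9, 0.0, -79.7]
force: [0.1, 1.1, 0.3]
opening: 0.0439
gripper_force: 0.0
```

```bash
python3 look.py w2 toggle_tip:.069 toggle_pivot:.032
```

```text
4.275 [0.5984 0.0831 0.2079] [-179.8784    0.0322  -79.7229] 0.04411052093293748 [ 26.4144  14.5902 -10.2967   0.0032 -64.9873 -16.1387]
toggle_tip [230.9 316.9] 0.84 [0.5996 0.0851 0.069 ]
toggle_pivot [218.4 305.8] 0.67 [0.6112 0.0832 0.032 ]
```

View pics/w2.png

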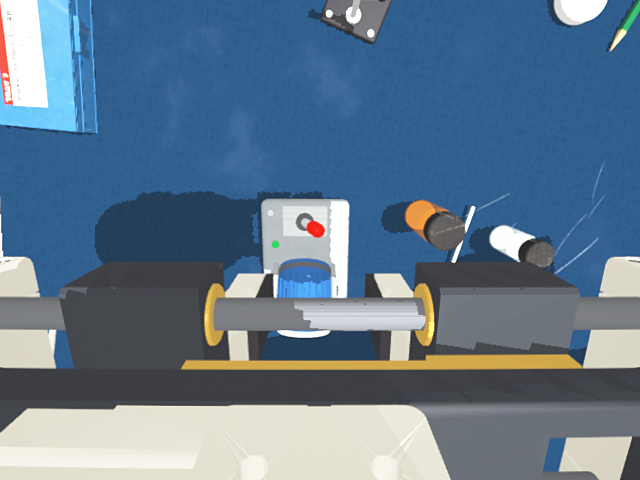

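The toggle cap shows at (231, 317), centred between the fingers as planned. I'll lower the fingers round it and push.

Call:
send_rows:
  increments:
    - [[0,0,-0.4,0],[0,0,-0.65,0],[0,0,-0.75,0],[0,0,-0.75,0],[0,0,-0.75,0]]

```text
clock: 5.0
tool_pos: [0.5995, 0.0827, 0.0583]
orientation: [-179.9, 0.0, -79.7]
force: [-0.4, 0.1, 0.1]
opening: 0.0437
gripper_force: 0.0
```

Call:
send_rows:
  increments:
    - [[0.05,0.01,0,0],[0.1,0.018,0,0],[0.13,0.023,0,0],[0.16,0.028,0,0],[0.18,0.032,0,0],[0.19,0.034,0,0],[0.195,0.035,0,0],[0.195,0.035,0,0]]

```text
clock: 6.0
tool_pos: [0.6374, 0.0889, 0.0564]
orientation: [180.0, -0.0, -79.8]
force: [-1.5, -0.9, 0.4]
opening: 0.0435
gripper_force: 0.4
```

Run:
```python
from h import *
c=[]
for n in ["side","top"]:
    im=ctrl.snapshot(n); cv2.imwrite(f"pics/t{n}.png",im[...,::-1])
    for p in ["toggle_tip","toggle_pivot"]: print(n,p,[(np.round(d["pixel"],1),round(d["conf"],2)) for d in ctrl.spot_point(p,n)[:2]])
    if n=="side": s=cv2.resize(im[140:260,240:400,::-1],(640,480),interpolation=cv2.INTER_CUBIC)
cv2.imwrite("pics/tc.png",s)
for th in (-.4,-.2,0,.2,.3,.4):
    y=np.array([-.1745,.9847,0]);x=np.array([.9847,.1745,0]);p=np.array([.6116,.0855,.032])+.04*(np.sin(th)*x+np.array([0,0,np.cos(th)]))
    print(th,np.round(proj("side",p),1),np.round(proj("top",p),1))
```

```text
side toggle_tip [(array([215.6, 319.5]), 0.69), (array([199.8, 327.3]), 0.43)]
side toggle_pivot [(array([216.5, 319.1]), 0.74)]
top toggle_tip []
top toggle_pivot [(array([217.7, 277.3]), 0.6), (array([326. , 286.3]), 0.21)]
-0.4 [205.6 312.5] [223.2 277.7]
-0.2 [203.1 315.8] [219.1 276.9]
0 [201.1 319.2] [215.1 276.2]
0.2 [199.8 322.7] [211.2 275.5]
0.3 [199.5 324.3] [209.4 275.1]
0.4 [199.3 325.9] [207.7 274.9]
```

View pics/tc.png

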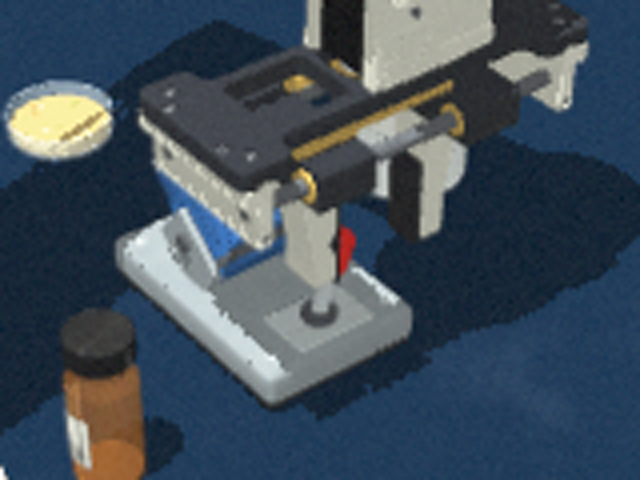

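The crop shows the left finger against the red cap, leaning away. I'll push a little further, then back off and lift.

Call:
send_rows:
  increments:
    - [[0.01,0.002,0,0],[0.015,0.003,0,0],[0.015,0.003,0,0],[-0.02,-0.004,0,0],[-0.04,-0.007,0.1,0],[-0.04,-0.007,0.4,0],[-0.04,-0.007,0.7,0],[-0.04,-0.007,0.7,0]]

```text
clock: 7.3
tool_pos: [0.6329, 0.0886, 0.205]
orientation: [-179.2, 0.1, -79.7]
force: [0.3, -0.2, -0.8]
opening: 0.0435
gripper_force: 0.0
```

Call:
send_rows:
  increments:
    - [[-0.4,0,0.1,-0.07],[-0.7,0.28,0.1,-0.07],[-0.88,0.28,0,-0.07],[-0.88,0.28,0,-0.07],[-0.88,0.28,0,-0.07]]

```text
clock: 7.92
tool_pos: [0.4536, 0.1442, 0.198]
orientation: [-179.9, 0.1, -85.7]
force: [1.0, 0.2, -0.1]
opening: 0.044
gripper_force: 0.0
```

Run:
```python
from h import *
for n in ["side","top"]:
    im=ctrl.snapshot(n)
    for p in ["toggle_tip"]: print(n,p,[(np.round(d["pixel"],1),round(d["conf"],2)) for d in ctrl.spot_point(p,n)[:2]])
    if n=="side":q=im[180:240,290:350].astype(int); r,g,b=q[...,0],q[...,1],q[...,2]; m=np.argwhere((r>130)&(g<80)&(b<80)); print("red side",m.mean(0)+[180,290],m.min(0)+[180,290],m.max(0)+[180,290])
o=ctrl.get_obs();print(o["clock"],o["tool_pos"],o["orientation"],o["joint_pos"])
```

```text
side toggle_tip [(array([198.8, 326.8]), 0.47), (array([320.8, 376.8]), 0.34)]
red side [201.94520548 324.7260274 ] [196 321] [208 329]
top toggle_tip [(array([205.5, 274. ]), 0.65), (array([305. , 262.5]), 0.28)]
8.125 [0.45441681 0.14352969 0.19687759] [-1.79969101e+02  8.97240336e-03 -8.58741650e+01] [ 4.12722528e+01  2.90698502e+00 -2.60913345e+01  1.31600999e-02
 -6.09716332e+01 -3.71528030e+01]
```

Toggle is on: the cap reads about +0.4 rad in both views. Next is the grasp at handle y ≈ +28.

Call:
send_rows:
  increments:
    - [[-0.022,0.005,-0.25,-0.094],[-0.022,0.005,-0.5,-0.094],[-0.022,0.005,-0.75,-0.094],[-0.022,0.005,-0.88,-0.094],[-0.022,0.005,-0.94,-0.094],[-0.022,0.005,-0.965,-0.094],[-0.022,0.005,-0.965,-0.094]]

```text
clock: 9.0
tool_pos: [0.4496, 0.1448, 0.004]
orientation: [-180.0, 0.0, -93.9]
force: [-0.0, -0.8, 0.6]
opening: 0.0436
gripper_force: 0.0
```

Call:
send_rows:
  increments:
    - [[0,0,0,0],[0,0,0,0],[0,0,0,0],[0,0,0,0],[0,0,0,0],[0,0,0,0]]
  jaw: 0

```text
clock: 9.75
tool_pos: [0.4491, 0.1448, 0.0039]
orientation: [-180.0, 0.0, -93.9]
force: [-2.4, 0.8, 5.6]
opening: 0.0162
gripper_force: 30.0
```

Call:
send_rows:
  increments:
    - [[0,0,0.1,0],[0,0,0.3,0],[0,0,0.55,0],[0,0,0.8,0],[0,0,0.8,0]]

```text
clock: 10.38
tool_pos: [0.4509, 0.1459, 0.1673]
orientation: [-179.7, 0.3, -93.9]
force: [0.4, -0.2, -2.0]
opening: 0.0159
gripper_force: 30.0
```

Call:
send_rows:
  increments:
    - [[0.15,0.2,0,0.04],[0.35,0.5,0,0.1],[0.55,0.8,-0.1,0.163],[0.605,0.875,-0.2,0.163],[0.605,0.875,-0.2,0.163],[0.605,0.875,-0.2,0.163]]

```text
clock: 11.12
tool_pos: [0.5693, 0.3189, 0.1221]
orientation: [179.9, -0.1, -79.9]
force: [0.1, -0.5, -0.1]
opening: 0.0162
gripper_force: 30.0
```

```bash
cat > sd.py <<'E'
from h import *
np.set_printoptions(precision=4,suppress=True)
o=ctrl.get_obs();print(o["clock"],o["tool_pos"],o["orientation"],o["opening"])
R={}
for n in ["side","top","wrist"]:
    im=ctrl.snapshot(n); cv2.imwrite(f"pics/s{n}{o['clock']:.1f}.png",im[...,::-1])
    for p in ["blade_tip","handle_end","well_mouth"]:
        for d in ctrl.spot_point(p,n)[:2]: print(n,p,np.round(d["pixel"],1),round(d["conf"],2)); R.setdefault((p,n),d["pixel"])
for p in ["blade_tip","well_mouth","handle_end"]:
    r=[ray(n,*R[p,n]) for n in ["side","top","wrist"] if (p,n) in R]
    if len(r)>1: print(p,tri(r),[round(1000*np.linalg.norm(np.cross(tri(r)-e,v)),1) for e,v in r])
E
python3 sd.py; ls pics
```

```text
11.125 [0.5693 0.3189 0.1221] [179.8713  -0.0845 -79.8915] 0.016218207186138547
side blade_tip [245.5 192.6] 0.76
side blade_tip [271. 216.] 0.63
side handle_end [268.9 137.2] 0.67
side handle_end [111.9 238.4] 0.54
top blade_tip [222.6 199.8] 0.63
top blade_tip [216.  276.7] 0.38
top handle_end [387.  248.5] 0.72
top well_mouth [223.5 228.6] 0.64
wrist blade_tip [ 61.7 317.9] 0.69
wrist blade_tip [ 72.4 612.1] 0.59
wrist well_mouth [  7.9 314.7] 0.91
blade_tip [ 0.5322  0.2141 -0.0137] [np.float64(145.9), np.float64(90.3), np.float64(66.8)]
well_mouth [0.5975 0.1781 0.0666] [np.float64(0.5), np.float64(0.5)]
handle_end [ 0.2806  0.149  -0.0081] [np.float64(3.2), np.float64(3.2)]
side0.png
sside11.1.png
stop11.1.png
swrist11.1.png
tc.png
top0.png
tside.png
ttop.png
w1.png
w2.png
wrist0.png
```

Run:
```python
from h import *
np.set_printoptions(precision=4,suppress=True)
r=[ray("top",222.6,199.8),ray("wrist",61.7,317.9)]
p=tri(r);print("tip",p,[np.linalg.norm(np.cross(p-e,v)) for e,v in r]); print("side px",proj("side",p))
o=np.array([.5693,.3189,.1271]);y=np.array([-.1745,.9847,0]);
print("expected tip",o-.101*y,"px",proj("side",o-.101*y),proj("top",o-.101*y),proj("wrist",o-.101*y))
m=np.array([.5949,.18,.072]);print("mouth px",proj("side",m),proj("top",m),proj("wrist",m))
im=cv2.imread("pics/sside11.1.png")[80:230,190:390];cv2.imwrite("pics/cA.png",cv2.resize(im,(800,600),interpolation=cv2.INTER_CUBIC))
```

```text
tip [0.5874 0.2194 0.1316] [np.float64(0.0005430469944435098), np.float64(0.000543046994443459)]
side px (np.float64(141.63168693625119), np.float64(275.97387999023096))
expected tip [0.5869 0.2194 0.1271] px (np.float64(143.71442523484657), np.float64(275.86444223086266)) (np.float64(223.0800949275982), np.float64(200.40033198684546)) (np.float64(65.50258951710026), np.float64(320.11371605539455))
mouth px (np.float64(176.90140142602607), np.float64(289.3105988629435)) (np.float64(224.51910815424503), np.float64(227.05549283447445)) (np.float64(8.430465407940062), np.float64(317.97684596844334))
```

View pics/cA.png

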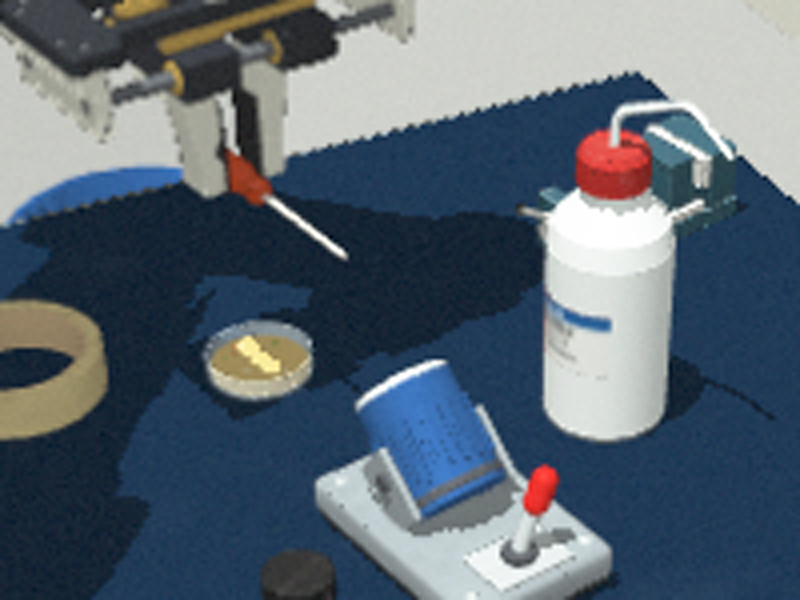

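View pics/swrist11.1.png

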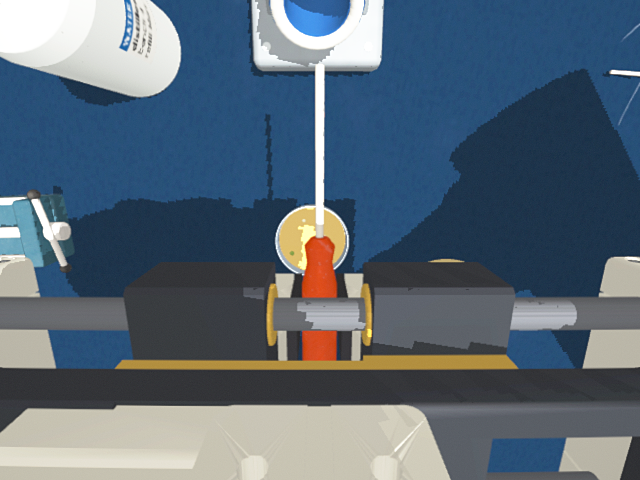

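The blade is level in the grip and points at the well mouth, with the ring centred near col 317 and the blade at col 319. I'll lower to the insertion height and check the tip.

Call:
send_rows:
  increments:
    - [[0.007,0,-0.1,0],[0.007,0,-0.2,0],[0.007,0,-0.28,0],[0.007,0,-0.315,0],[0.007,0,-0.315,0]]

```text
clock: 12.35
tool_pos: [0.5713, 0.3195, 0.0602]
orientation: [180.0, -0.0, -79.9]
force: [0.9, -0.3, 0.7]
opening: 0.0159
gripper_force: 30.0
```

Run:
```python
from h import *
np.set_printoptions(precision=4,suppress=True)
o=ctrl.get_obs();print(o["clock"],o["tool_pos"],o["orientation"])
y=np.array([-.1745,.9847,0]);e=o["tool_pos"]+[0,0,.0042]-.101*y
print("exp tip",e,proj("side",e),proj("top",e),proj("wrist",e))
for n in ["side","top","wrist"]:
    im=ctrl.snapshot(n);cv2.imwrite(f"pics/b{n}.png",im[...,::-1])
    print(n,[(np.round(d["pixel"],1),round(d["conf"],2)) for d in ctrl.spot_point("blade_tip",n)[:3]])
im=cv2.imread("pics/bside.png")
a=cv2.resize(im[110:230,220:340],(400,400),interpolation=cv2.INTER_CUBIC)
b=cv2.resize(cv2.imread("pics/bwrist.png")[0:240,200:440],(400,400))
cv2.imwrite("pics/cB.png",np.hstack([a,b]))
# lip model in both
D=np.array([.6008,.1465,0]);X=np.array([.9847,.1745,0]);Z=np.array([0,0,1])
M=D+.034*y+.072*Z;U=-.643*y+.766*Z
for t in np.linspace(0,2*np.pi,5)[:4]:
    p=M+.026*(np.cos(t)*X+np.sin(t)*U);print(np.round(t,2),proj("side",p),proj("wrist",p))
```

```text
12.35 [0.5713 0.3195 0.0602] [179.9696  -0.0289 -79.8839]
exp tip [0.5889 0.22   0.0644] (np.float64(170.4706725447822), np.float64(278.32854380992495)) (np.float64(228.7362651091821), np.float64(207.0749383269685)) (np.float64(66.37398322286492), np.float64(318.2414726952612))
side [(array([239.8, 191.7]), 0.78), (array([171.5, 278.5]), 0.68)]
top [(array([230.5, 207.2]), 0.48)]
wrist [(array([ 64.2, 317.7]), 0.7)]
0.0 (np.float64(172.29375022413817), np.float64(300.1077981762695)) (np.float64(-58.369021561221246), np.float64(251.34662446450767))
1.57 (np.float64(172.3638213504844), np.float64(293.9777685040475)) (np.float64(-160.49822742983235), np.float64(323.38959026619693))
3.14 (np.float64(181.63706024048756), np.float64(278.2297245180905)) (np.float64(-58.11995300204478), np.float64(393.6300299955593))
4.71 (np.float64(181.24890774075598), np.float64(284.83602766966385)) (np.float64(13.09220098375502), np.float64(321.8827493401897))
```

View pics/cB.png

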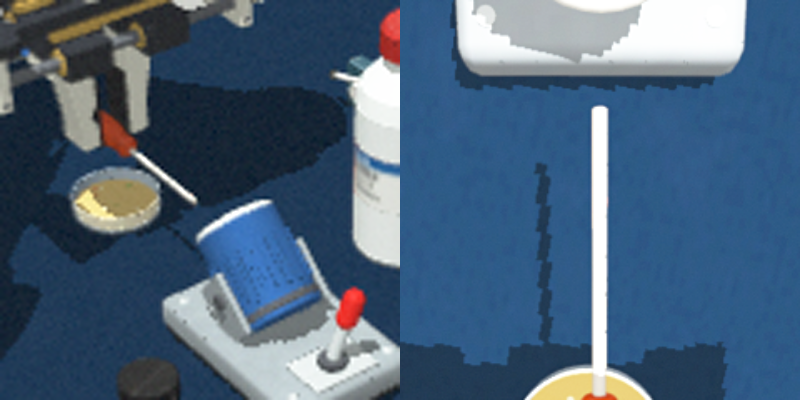

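The tip and lip match the model to about a millimetre (tip at (171, 278) in the side view). Inserting slowly along the level line, then holding.

Call:
send_rows:
  increments:
    - [[0.006,-0.034,-0.003,0],[0.013,-0.075,-0.003,0],[0.02,-0.11,-0.003,0],[0.026,-0.147,-0.003,0],[0.033,-0.186,-0.003,0],[0.039,-0.22,-0.003,0],[0.045,-0.253,-0.003,0],[0.05,-0.281,-0.003,0],[0.054,-0.304,-0.003,0],[0.057,-0.32,-0.003,0],[0.059,-0.332,-0.003,0],[0.061,-0.343,-0.003,0]]

```text
clock: 14.15
tool_pos: [0.5836, 0.2509, 0.0599]
orientation: [-180.0, 0.0, -79.9]
force: [-0.9, -0.4, -0.1]
opening: 0.016
gripper_force: 30.0
```

```bash
cat > tipd.py <<'E'
from h import *
np.set_printoptions(precision=4,suppress=True)
o=ctrl.get_obs();y=np.array([-.1745,.9847,0]);X=np.array([.9847,.1745,0]);Z=np.array([0,0,1])
e=o["tool_pos"]+[0,0,.0042]-.101*y;D=np.array([.6008,.1465,0]);M=D+.034*y+.072*Z;F=M-.05*(.766*y+.643*Z)
d=e-M;print(o["clock"],o["tool_pos"],o["force"],"floor",np.linalg.norm(e-F),"mouth",np.linalg.norm(d),"depth",-d@(.766*y+.643*Z),"t",d@(-.643*y+.766*Z),"lat",d@X)
E
python3 tipd.py
```

```text
14.15 [0.5836 0.2509 0.0599] [-0.9472 -0.4181 -0.1435] floor 0.025986190474820616 mouth 0.03024343337359824 depth 0.027400193843322183 t 0.012749425665551038 lat 0.0012672495581879245
```

Call:
send_rows:
  increments:
    - [[0.001,-0.005,-0.004,0],[0.002,-0.01,-0.008,0],[0.002,-0.01,-0.008,0],[0.002,-0.01,-0.008,0],[0.002,-0.01,-0.008,0],[0.002,-0.01,-0.008,0],[0.002,-0.01,-0.008,0],[0.002,-0.01,-0.008,0],[0.002,-0.01,-0.008,0],[0.002,-0.01,-0.008,0],[0.002,-0.01,-0.008,0],[0.002,-0.01,-0.008,0]]

```text
clock: 15.65
tool_pos: [0.584, 0.249, 0.0584]
orientation: [-180.0, 0.0, -79.9]
force: [0.4, 0.4, -0.0]
opening: 0.0159
gripper_force: 30.0
```

```bash
python3 tipd.py
python3 - <<'E'
from h import *
o=ctrl.get_obs();y=np.array([-.1745,.9847,0]);e=o["tool_pos"]+[0,0,.0042]-.073*y
im=ctrl.snapshot("side")
q=im[100:230,200:330].astype(int);r,g,b=q[...,0],q[...,1],q[...,2]
m=np.argwhere((r>150)&(g<110)&(b<90));print("orange",m.mean(0)+[100,200],m.max(0)+[100,200])
e=o["tool_pos"]+[0,0,.0042]
for s in (-.029,0,.0): print(proj("side",e+s*y))
E
```

```text
15.65 [0.584  0.249  0.0584] [ 0.4451  0.4005 -0.0282] floor 0.023861477784757217 mouth 0.032565845656616736 depth 0.02991800398760721 t 0.012807467986346037 lat 0.0013096308660461653
orange [190.7047619  308.40952381] [208 328]
(np.float64(171.11771949757815), np.float64(278.32540955707753))
(np.float64(164.62552002122203), np.float64(270.3522936564918))
(np.float64(164.62552002122203), np.float64(270.3522936564918))
```

Call:
send_rows:
  increments:
    - [[0.001,-0.005,-0.002,0],[0.002,-0.01,-0.004,0],[0.002,-0.01,-0.004,0],[0.002,-0.01,-0.004,0],[0.002,-0.01,-0.004,0],[0.002,-0.01,-0.004,0],[0.002,-0.01,-0.004,0],[0.002,-0.01,-0.004,0],[0.0,0.0,0,0],[-0.004,0.022,0.002,0],[-0.008,0.045,0.004,0],[-0.013,0.072,0.005,0]]

```text
clock: 17.2
tool_pos: [0.5813, 0.2638, 0.0594]
orientation: [-180.0, 0.0, -79.9]
force: [0.6, -0.8, -0.2]
opening: 0.0161
gripper_force: 30.0
```

Call:
send_rows:
  increments:
    - [[-0.006,0.033,0,0],[-0.012,0.07,0,0],[-0.018,0.105,0,0],[-0.026,0.147,0,0],[-0.035,0.197,0,0],[-0.044,0.246,0,0],[-0.052,0.295,0,0],[-0.061,0.344,0,0],[-0.07,0.394,0,0],[-0.07,0.394,0,0]]

```text
clock: 18.45
tool_pos: [0.5672, 0.343, 0.0593]
orientation: [-180.0, 0.0, -79.8]
force: [-0.2, -0.1, -1.0]
opening: 0.0159
gripper_force: 30.0
```

```bash
python3 tipd.py
```

```text
18.45 [0.5672 0.343  0.0593] [-0.2402 -0.1406 -1.0067] floor 0.10533536057020636 mouth 0.06490829375904851 depth -0.043818153702418525 t -0.04788352241581277 lat 0.0011987414175309938
```

Call:
send_rows:
  increments:
    - [[-0.1,0.1,0.2,0],[-0.25,0.1,0.45,0],[-0.3,0.1,0.7,0],[-0.3,0.1,0.9,0],[-0.3,0.1,0.9,0],[-0.3,0.1,0.9,0]]

```text
clock: 19.2
tool_pos: [0.507, 0.3617, 0.2389]
orientation: [180.0, 0.0, -79.9]
force: [-0.2, -0.9, -0.8]
opening: 0.0165
gripper_force: 30.0
```

Call:
send_rows:
  increments:
    - [[0,-0.2,0,-0.02],[0,-0.5,0,-0.06],[0,-0.8,0,-0.1],[0,-1,0,-0.1],[0,-1,0,-0.1]]

```text
clock: 19.82
tool_pos: [0.5065, 0.1592, 0.2381]
orientation: [179.9, -0.1, -88.7]
force: [0.2, 0.3, -0.1]
opening: 0.0159
gripper_force: 30.0
```

Call:
send_rows:
  increments:
    - [[0,-0.3,0,-0.05],[0,-0.6,0,-0.13],[0.1,-0.85,0,-0.13],[0.1,-0.85,0,-0.13],[0.1,-0.85,0,-0.13]]

```text
clock: 20.45
tool_pos: [0.5271, -0.0078, 0.2382]
orientation: [179.9, -0.0, -99.7]
force: [-0.1, -0.2, -0.4]
opening: 0.0158
gripper_force: 30.0
```

```bash
python3 look.py w3 tool_rest:0 fork_high:.065 fork_low:.045 beaker:0 blade_tip:.24
```

```text
20.5 [ 0.5271 -0.0073  0.2385] [179.9146  -0.0321 -99.6413] 0.016126617895128897 [ 20.5361   6.1648 -16.7327  -0.0164 -67.1924 -30.1711]
tool_rest [ 88.5 235.9] 0.96 [ 0.5914 -0.1515  0.    ]
fork_high [128.8 221.4] 0.8 [ 0.5999 -0.1075  0.065 ]
fork_low [ 25.  224.9] 0.72 [ 0.5808 -0.1972  0.045 ]
beaker [ 91.5 132.1] 0.76 [ 0.702  -0.1678  0.    ]
blade_tip [ 62.8 318.2] 0.79 [ 0.51   -0.1089  0.24  ]
```

View pics/w3.png

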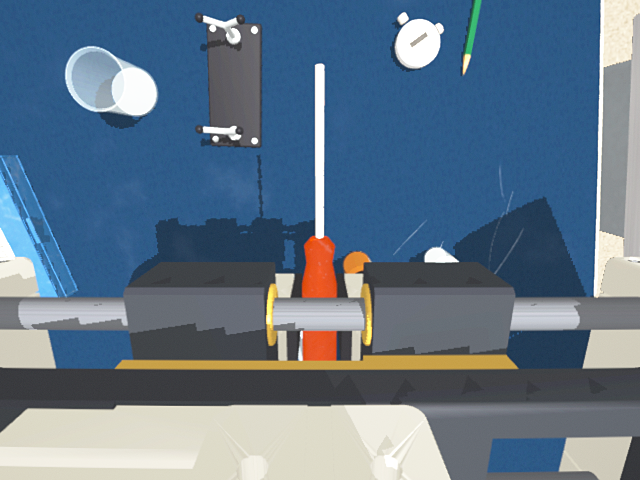

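The rest plate shows at rows 24–147, cols 208–262, parallel to the blade. Forks are at its ends, the beaker well left. Fitting the plate precisely.

Run:
```python
from h import *
np.set_printoptions(precision=4,suppress=True)
c=ctrl.calibration("wrist");im=cv2.imread("pics/w3.png").astype(int)
# plate: nearly neutral dark vs blue desk
b,r=im[...,0],im[...,2]
m=((b-r)<30)&(im.sum(2)<330); m[:15]=0;m[160:]=0;m[:,:200]=0;m[:,275:]=0
m=cv2.morphologyEx(m.astype(np.uint8),cv2.MORPH_OPEN,np.ones((9,9)))
print(cv2.boundingRect(m))
P=np.array([atz("wrist",y,x,.006,c)[:2] for y,x in np.argwhere(m)],np.float32)*1000
print(cv2.minAreaRect(P))
# model check of fork points
O=np.array([.591,-.152,0])
def F(O,h):
    h=np.radians(h);y=np.array([np.cos(h),np.sin(h),0]);x=np.array([np.sin(h),-np.cos(h),0]);return x,y
x,y=F(O,80.3)
for s,yy,z in [("hiL",.047,.067),("lo",-.047,.057)]:
    for sx in (-.018,.018): print(s,sx,proj("wrist",O+sx*x+yy*y+[0,0,z],c))
for a in (-.028,.028):
    for bb in (-.061,.061): print("corner",proj("wrist",O+a*x+bb*y+[0,0,.006],c))
e=ctrl.get_obs()["tool_pos"]; print("axis", e)
h=np.radians(180-99.64); yy=np.array([np.cos(h),np.sin(h),0]); print(proj("wrist",e+[0,0,.0042]-.101*yy,c))
```

```text
(207, 23, 55, 124)
((592.2035522460938, -152.1709442138672), (121.06143951416016, 55.52520751953125), 78.0875015258789)
hiL -0.018 (np.float64(129.86386403379316), np.float64(242.82885555892096))
hiL 0.018 (np.float64(129.88362809707152), np.float64(203.53238887366294))
lo -0.018 (np.float64(18.955142379701556), np.float64(239.9706413706717))
lo 0.018 (np.float64(19.08535392814204), np.float64(199.09167571111809))
corner (np.float64(21.810215492283618), np.float64(260.1552823459823))
corner (np.float64(146.28888876877863), np.float64(264.34647049818955))
corner (np.float64(21.937646673415287), np.float64(204.8694104755764))
corner (np.float64(146.27571184977657), np.float64(213.22689690410493))
axis [ 0.5273 -0.0069  0.2394]
(np.float64(66.61644377815114), np.float64(318.8146017816143))
```

Call:
send_rows:
  increments:
    - [[0.1,-0.2,-0.1,-0.026],[0.2,-0.4,-0.3,-0.026],[0.34,-0.655,-0.45,-0.026],[0.34,-0.655,-0.645,-0.026],[0.34,-0.655,-0.645,-0.026],[0.34,-0.655,-0.645,-0.026]]

```text
clock: 21.5
tool_pos: [0.5961, -0.1382, 0.1119]
orientation: [-179.9, -0.0, -101.8]
force: [-0.2, -0.4, 0.7]
opening: 0.0159
gripper_force: 30.0
```

```bash
cat > pl.py <<'E'
from h import *
np.set_printoptions(precision=4,suppress=True)
o=ctrl.get_obs();print(o["clock"],o["tool_pos"],o["orientation"])
h=np.radians(180+o["orientation"][2]);y=np.array([np.cos(h),np.sin(h),0]);A=o["tool_pos"]+[0,0,.0042]
O=np.array([.5922,-.1522,0]);hr=np.radians(78.1);ry=np.array([np.cos(hr),np.sin(hr),0]);rx=np.array([ry[1],-ry[0],0])
for s,q in [("tip",-.101),("end",.045)]:
    p=A+q*y;d=p-O;print(s,"rest frame",d@rx,d@ry,p[2],"side",proj("side",p),"top",proj("top",p))
for n in ["side","top"]:
    im=ctrl.snapshot(n);cv2.imwrite(f"pics/p{n}{o['clock']:.0f}.png",im[...,::-1])
    for p in ["blade_tip","handle_end"]: print(n,p,[(np.round(d["pixel"],1),round(d["conf"],2)) for d in ctrl.spot_point(p,n)[:4]])
im=cv2.imread(f"pics/pside{o['clock']:.0f}.png")[210:370,320:480];t=cv2.imread(f"pics/ptop{o['clock']:.0f}.png")[180:270,350:440]
cv2.imwrite("pics/pc%.0f.png"%o['clock'],np.hstack([cv2.resize(im,(400,400),interpolation=2),cv2.resize(t,(400,400),interpolation=2)]))
E
python3 pl.py; ls pics/pc*
```

```text
21.5 [ 0.5961 -0.1382  0.1119] [-179.9218   -0.0114 -101.8062]
tip rest frame 0.001122394002205103 -0.08653320691809363 0.1160619039202734 side (np.float64(315.1245997473511), np.float64(406.8452379157655)) top (np.float64(225.8150397213335), np.float64(449.8465726051792))
end rest frame 0.0008833520377074522 0.05946659739321092 0.1160619039202734 side (np.float64(243.52004261846943), np.float64(369.4813434923422)) top (np.float64(211.3149063154645), np.float64(371.69715939790564))
side blade_tip [(array([314.9, 406.7]), 0.78), (array([282.1, 384.4]), 0.6), (array([241.5, 195.1]), 0.53)]
side handle_end [(array([238.8, 367.1]), 0.73), (array([318.7, 376.4]), 0.59), (array([265.3, 137.4]), 0.49)]
top blade_tip [(array([223.5, 450.7]), 0.67)]
top handle_end [(array([227.4, 393.8]), 0.65), (array([208.4, 369. ]), 0.42), (array([231.1, 420.7]), 0.2), (array([228.8, 451.4]), 0.17)]
pics/pc22.png
```

Call:
send_rows:
  increments:
    - [[-0.003,0.004,-0.1,0],[-0.003,0.004,-0.18,0],[-0.003,0.004,-0.22,0],[-0.003,0.004,-0.24,0],[-0.003,0.004,-0.24,0],[-0.003,0.004,-0.24,0]]

```text
clock: 22.55
tool_pos: [0.5951, -0.1381, 0.0628]
orientation: [-180.0, 0.0, -101.9]
force: [-0.1, 0.8, -0.4]
opening: 0.0158
gripper_force: 30.0
```

Call:
send_rows:
  increments:
    - [[0,0,-0.005,0],[0,0,-0.009,0],[0,0,-0.009,0]]

```text
clock: 22.92
tool_pos: [0.5948, -0.138, 0.0606]
orientation: [-180.0, 0.0, -101.9]
force: [-0.5, -0.7, -0.2]
opening: 0.0162
gripper_force: 30.0
```

Call:
send_rows:
  increments:
    - [[0,0,0,0],[0,0,0,0],[0,0,0,0],[0,0,0,0],[0,0,0,0],[0,0,0,0]]
  jaw: 0.35

```text
clock: 23.68
tool_pos: [0.5948, -0.138, 0.0606]
orientation: [180.0, -0.0, -101.9]
force: [0.3, 0.0, 1.0]
opening: 0.0309
gripper_force: 0.0
```

```bash
python3 pl.py; ls pics/pc*
```

```text
23.675 [ 0.5948 -0.138   0.0606] [ 179.9994   -0.0015 -101.8872]
tip rest frame -0.0003893075060796697 -0.08660386034254179 0.06475973981543956 side (np.float64(338.89981837348813), np.float64(401.48600350031666)) top (np.float64(231.93182052990542), np.float64(443.9448656809934))
end rest frame -0.0004219499678722004 0.05939613600838176 0.06475973981543956 side (np.float64(267.1221700398113), np.float64(366.4534262472453)) top (np.float64(217.98314632010738), np.float64(369.40765435403625))
side blade_tip [(array([351.4, 398.8]), 0.83), (array([299.7, 436.7]), 0.34), (array([218.3, 318.8]), 0.16)]
side handle_end [(array([266.8, 135.1]), 0.7), (array([264.1, 367.9]), 0.62)]
top blade_tip [(array([232. , 440.8]), 0.46)]
top handle_end [(array([215.6, 368.3]), 0.49)]
pics/pc22.png
pics/pc24.png
```

Call:
send_rows:
  increments:
    - [[0,0,0.03,0],[0,0,0.1,0],[0,0,0.3,0],[0,0,0.55,0],[0,0,0.75,0],[0,0,0.75,0]]

```text
clock: 24.72
tool_pos: [0.5969, -0.1383, 0.216]
orientation: [-179.5, 0.1, -101.9]
force: [0.5, 0.1, 0.0]
opening: 0.0308
gripper_force: 0.0
```

Call:
send_rows:
  increments:
    - [[0.05,0.3,0,0.1],[0.1,0.6,0,0.2],[0.15,0.95,0,0.257],[0.15,1,0,0.257],[0.15,1,0,0.257]]
  jaw: 0.5

```text
clock: 25.35
tool_pos: [0.6245, 0.0631, 0.2104]
orientation: [180.0, -0.0, -79.7]
force: [1.0, 0.0, -0.1]
opening: 0.044
gripper_force: 0.0
```

Run:
```python
from h import *
np.set_printoptions(precision=4,suppress=True)
o=ctrl.get_obs();print(o["clock"],o["tool_pos"],o["orientation"],o["opening"])
R={}
for n in ["side","top"]:
    im=ctrl.snapshot(n);cv2.imwrite(f"pics/f{n}.png",im[...,::-1])
    for p in ["blade_tip","handle_end","toggle_tip"]:
        L=ctrl.spot_point(p,n);print(n,p,[(np.round(d["pixel"],1),round(d["conf"],2)) for d in L[:4]])
        for d in L:
            if p!="toggle_tip" and d["pixel"][1]>350: R.setdefault((p,n),d["pixel"])
O=np.array([.5922,-.1522,0]);hr=np.radians(78.1);ry=np.array([np.cos(hr),np.sin(hr),0]);rx=np.array([ry[1],-ry[0],0])
for p in ["blade_tip","handle_end"]:
    if (p,"side") in R and (p,"top") in R:
        q=tri([ray(n,*R[p,n]) for n in ("side","top")]);d=q-O;print(p,q,"rest",d@rx,d@ry)
im=cv2.imread("pics/fside.png")[230:370,320:460];t=cv2.imread("pics/ftop.png")[180:270,360:450]
cv2.imwrite("pics/fc.png",np.hstack([cv2.resize(im,(400,400),interpolation=2),cv2.resize(t,(400,400),interpolation=2)]))
```

```text
25.35 [0.6245 0.0631 0.2104] [179.9679  -0.0023 -79.7159] 0.04404617627097671
side blade_tip [(array([352.3, 397.5]), 0.87), (array([243. , 192.4]), 0.51)]
side handle_end [(array([268.4, 368.7]), 0.81), (array([264.4, 135.4]), 0.7)]
side toggle_tip [(array([198. , 327.7]), 0.53)]
top blade_tip []
top handle_end [(array([387.5, 250.9]), 0.62), (array([233.3, 439.9]), 0.54), (array([221.2, 250.2]), 0.21)]
top toggle_tip []
handle_end [ 0.5413 -0.1996  0.1891] rest -0.04008211045805436 -0.05685000039661981
```

View pics/fc.png

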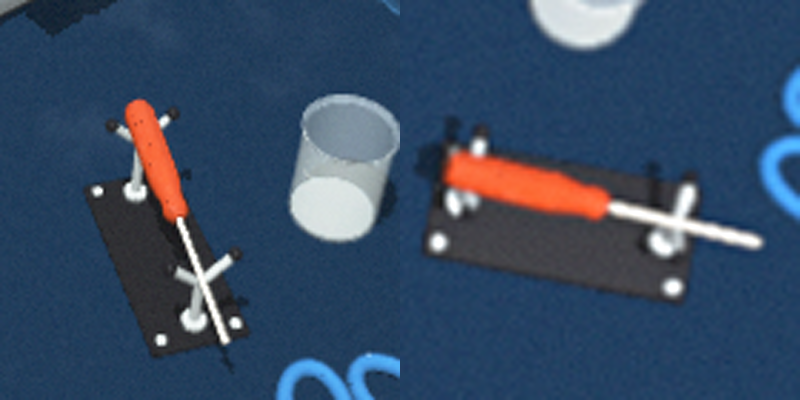

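The last picture shows the screwdriver lying in both forks, handle in the high fork. Now I'll switch the toggle off.

Call:
send_rows:
  increments:
    - [[0.005,0.06,-0.1,0],[0.005,0.124,-0.2,0],[0.005,0.124,-0.4,0],[0.005,0.124,-0.65,0],[0.005,0.124,-0.76,0],[0.005,0.124,-0.76,0],[0.005,0.124,-0.76,0]]

```text
clock: 26.62
tool_pos: [0.6267, 0.0868, 0.0598]
orientation: [-179.9, 0.0, -79.8]
force: [-0.5, -0.6, -0.1]
opening: 0.0436
gripper_force: 0.0
```

Call:
send_rows:
  increments:
    - [[-0.05,-0.009,0,0],[-0.1,-0.018,0,0],[-0.13,-0.023,0,0],[-0.16,-0.028,0,0],[-0.185,-0.033,0,0],[-0.2,-0.036,0,0],[-0.208,-0.037,0,0],[-0.215,-0.038,0,0],[-0.215,-0.038,0,0],[-0.18,-0.032,0,0]]

```text
clock: 27.88
tool_pos: [0.5892, 0.0802, 0.0582]
orientation: [179.9, -0.0, -79.8]
force: [-0.3, -0.1, -0.1]
opening: 0.0443
gripper_force: 0.0
```

Call:
send_rows:
  increments:
    - [[0,0,0.15,0],[0,0,0.45,0],[0,0,0.75,0],[-0.3,0.3,0.9,0],[-0.6,0.9,0.9,0],[-0.6,0.9,0.9,0],[-0.6,0.9,0.9,0]]

```text
clock: 28.75
tool_pos: [0.4675, 0.2617, 0.2382]
orientation: [179.9, -0.0, -79.7]
force: [0.9, 1.2, 0.3]
opening: 0.0438
gripper_force: 0.0
```

Run:
```python
from h import *
np.set_printoptions(precision=4,suppress=True)
o=ctrl.get_obs();print(o["clock"],o["tool_pos"],o["force"])
O=np.array([.5922,-.1522,0]);hr=np.radians(78.1);ry=np.array([np.cos(hr),np.sin(hr),0]);rx=np.array([ry[1],-ry[0],0])
for n in ["side","top"]:
    im=ctrl.snapshot(n)
    for p in ["toggle_tip","blade_tip","handle_end"]: print(n,p,[(np.round(d["pixel"],1),round(d["conf"],2)) for d in ctrl.spot_point(p,n)[:3]])
    r0,r1,c0,c1=(180,225,295,345) if n=="side" else (195,235,262,292)
    q=im[r0:r1,c0:c1].astype(int);r,g,b=q[...,0],q[...,1],q[...,2];m=np.argwhere((r>130)&(g<80)&(b<80));print("red",n,m.mean(0)+[r0,c0])
    for th in (-.4,-.25,0,.4):
        p=np.array([.6116,.0855,.032])+.034*(np.sin(th)*np.array([.9847,.1745,0])+np.array([0,0,np.cos(th)]));print(th,np.round(proj(n,p),1))
    for e in (.05,.055,.06): 
        end=O+e*ry+[0,0,.065+np.tan(np.radians(12))*(e-.047)];tip=end-.146*(np.cos(.21)*ry+[0,0,np.sin(.21)])
        print(e,"end",np.round(proj(n,end),1),"tip",np.round(proj(n,tip),1))
```

```text
28.75 [0.4675 0.2617 0.2382] [0.949  1.1998 0.3078]
side toggle_tip [(array([203.8, 314.6]), 0.6)]
side blade_tip [(array([243.8, 193.7]), 0.66), (array([351.9, 399.9]), 0.59)]
side handle_end [(array([266.4, 367.4]), 0.75), (array([264. , 137.2]), 0.66)]
red side [207.1364 313.803 ]
-0.4 [207.5 313.5]
-0.25 [205.8 315.6]
0 [203.7 319.2]
0.4 [202.1 324.9]
0.05 end [270.7 368.7] tip [354.9 401.1]
0.055 end [268.1 367.7] tip [351.6 399.8]
0.06 end [265.5 366.7] tip [348.4 398.6]
top toggle_tip [(array([221.4, 277.4]), 0.51), (array([326.6, 287.4]), 0.22)]
top blade_tip [(array([234.8, 439.5]), 0.84)]
top handle_end [(array([386.8, 251.6]), 0.75), (array([215. , 369.9]), 0.66), (array([222.2, 246. ]), 0.51)]
red top [221.2759 277.1034]
-0.4 [222.6 277.8]
-0.25 [220.  277.2]
0 [215.7 276.4]
0.4 [209.5 275.3]
0.05 end [218.6 374.3] tip [235.2 443.9]
0.055 end [218.  371.8] tip [234.6 441.6]
0.06 end [217.4 369.3] tip [234.  439.2]
```

Run:
```python
from h import *
for n,(r0,r1,c0,c1) in {"side":(180,225,295,345),"top":(195,235,262,292)}.items():
    q=cv2.imread(f"pics/{n}0.png")[r0:r1,c0:c1].astype(int);b,g,r=q[...,0],q[...,1],q[...,2];m=np.argwhere((r>130)&(g<80)&(b<80));print("initial red",n,m.mean(0)+[r0,c0])
print(ctrl.close_job())
```

```text
initial red side [206.46774194 314.48387097]
initial red top [220.14814815 277.        ]
the job is handed in; nothing more can be done
None
```

The job is handed in, with no verdict returned: I switched the coil on, held the blade an estimated 30 mm deep for over a second with no contact felt, and drew it out slowly; by the camera checks the screwdriver rests in both forks and the toggle is back at its off position.

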